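# Stack an RF amplifier in its assembly jig

## Robot

A 6-joint arm with a two-finger parallel gripper is mounted at the origin on a cart in front of the work surface, level with it; the furniture and walls round the work are solid. World frame = base frame: x ahead of the robot, y to its left, z up, the work surface at z = 0. Lengths are in m, angles in degrees, forces in N, time in s.
With the tool pointing down it reaches from about 0.325 to 1 m from the base axis. Payload 5.1 kg.
Tool frame: the origin (TCP) lies on the mounting face of the last link; the fingertips stand ahead of it and the grasp point (between the pads) lies 155 mm ahead of it (arm.tip_extent is the z of the fingertips in the tool frame, in m); z points along the fingers, y is the line along which they close (so a half turn about z gives the same grasp; the last joint's range is limited). The gripper opens to 85 mm and grips with 20 to 120 N. Pads are 22 mm wide; open, the fingers measure 114 mm over their backs; the gripper's body (76 mm by 85 mm) begins 54 mm behind the grasp point. The pads swing forward as they close: fully open they stand 13 mm farther back than shut.
Start: joints at [-4.733, 7.093, 94.555, -0, 78.352, -4.733], TCP at [0.65, -0, 0.405] pointing down, gripper open.
Joint ranges: [-149.61, 149.61], [-58.7, 133.49], [1.44, 155.28], [-77.14, 257.14], [18.33, 153.61], [-166.67, 166.67]. Speed limits (degrees/s): [147.25, 147.25, 180, 180, 180, 180].

## Interface

Orientations are given as [roll, pitch, yaw] about the fixed x, y, z axes, in that order (R = Rz(yaw) Ry(pitch) Rx(roll)).
In Python, from plant import arm, optics, finish_job gives the robot as it stands.
- The arm moves only by the tool drive_tool, never from a script. Its argument "plan" is a list of rows, each an object with "travel": the shift along the tool's x, y, z in mm, a list of three; "spin": the turn about the tool's z in degrees; "claw": the opening, from -1 (shut) to 1 (fully open). In form: [{"travel": [dx, dy, dz], "spin": spin, "claw": claw}, ...]. A call has 1 to 8 rows; each row shifts and turns the commanded pose from where the row before left it, along the tool's axes as they then stand; what a row does not reach is not made up. A row lasts 1/12 s, in which the tool goes at most 41.7 mm and 7.16 degrees, less where a joint would pass 70% of its speed; a pose out of reach is approached as far as the arm can. A call with a gripper value outside its range is refused whole. The fingers move at their own pace and stop on an object; the grip force is fixed at half the most. Time passes only in rows, so rows that do not move let the fingers close. It gives the time, the measured TCP pose, the force, the opening and the grip force at its end, in the units of the state.
- arm.observe(): the state, without advancing time (a new reading comes with each control period).
- optics.snapshot(name): name is "scene" or "side" or "wrist"; returns the picture (480x640x3 uint8, red, green, blue); there is no depth.
- optics.camera_params(name): a dict with "camera_matrix" (3x3 intrinsics, pixels), "position" and "orientation" of the camera in the world. Camera axes: x right, y down, z forward; pixel columns grow to the right and rows downward; lengths in m; the calibration is good to about 2 mm. A picture is of the moment at which its call begins: read the wrist's pose just before it. camera_params takes no time and is no camera call; for the wrist camera it gives the pose at the moment of the call.
- finish_job(): hands the job in; it is judged then, once.
The state is a dict: "clock": time; "joint_pos": joint angles; "qvel": joint speeds; "effort": joint torques, N m; "ee_pos": TCP position; "tool_rot": TCP orientation; "ft_force": force on the tool from outside, world axes, zero at the start; "torque": the same for the moment, N m; "gripper_width": finger opening in m; "gripper_force": force on a finger pad.
Only numpy, scipy, OpenCV 4.12 (cv2) and the standard library are available. Lean on these libraries where they do the work, as an engineer would, in place of code of your own. Each camera call takes 0.05 s, during which the arm holds its last target. There are 200 camera calls.

## Task

Stack the amplifier in the blue-walled assembly jig, ready to be screwed together: first the aluminium amplifier module, right way up with its two brass connectors in the two narrow slots of the jig (not the wide finger gaps), then the copper spacer plate flat on it, and last the heat sink, fins up. Lower each part squarely down into the pocket rather than dropping it, let go of it before fetching the next, and do not disturb the yellow tape, the jar or the screwdriver.

Things in the scene. Friction and masses are not known exactly. Their poses are not given: they have to be found in the camera images.
- jig: Fixed jig: aluminium plate 104 (x) x 96 (y) x 10 mm, blue walls 8 mm thick round a 45 x 45 mm pocket for 42 mm parts. Walls straight to z = 45 mm, then flared 4 mm outward to 52 mm. The +x and -x walls have a middle slot 15 mm wide for connectors, open at the top; the +y and -y sides a middle gap 35 mm wide, free for fingers down to the plate. Origin: centre of underside, on the bench.
- pocket (a point): Centre of the pocket's floor, on top of the jig's base plate (10 mm over the bench); axes as the jig's.
- module: Amplifier module, loose: aluminium case 42 x 42 x 18 mm with a brass connector 7 mm thick and 11 mm long, 9 mm up, in the middle of its +x and its -x face (64 mm over all along x). Grasp it across y (42 mm). Origin: centre of its underside; z up. 0.12 kg.
- spacer: Copper spacer plate, loose, 42 x 42 x 10 mm. Origin: centre of its underside; z up. 0.11 kg.
- heat_sink: Light grey finned heat sink, loose, 42 x 42 x 23 mm: base plate 42 x 42 x 5 mm below, upright fins above it that run along y (42 mm long); the outer faces of the outermost fins are 38 mm apart in x. Origin: centre of its underside; z up. 0.08 kg.
- tape_yellow: Roll of yellow tape lying flat, 76 mm across, 18 mm high; a bystander. Origin: centre of its underside.
- flux_jar: Small jar with a green cap, 46 mm across, 38 mm high; a bystander. Origin: centre of its underside.
- driver: Screwdriver with a blue handle, lying along its y, 157 mm long, 22 mm thick; a bystander. Origin: under the middle of its extent.
Not all that is in view belongs to the job. What is meant by the module is not pink or turquoise, and is the larger of those in its own colour.

How it is judged:
By the outcome, as a careful person would: the job done as asked, in the order asked, and still so for the second after the job is handed in, with the robot touching nothing.
It also fails if it takes over 72 s, if anything falls off the work surface, if the arm or the gripper's body presses on something with over 40 N, if the wrist force passes 120 N, or if a joint passes its speed limit or range.

## Working session

There is one attempt and no reset: what is moved stays moved. The work goes in short steps, Python scripts to look and compute and a tool call to move; the robot and the scene stay as the last step left them, time stands still between calls to the robot, and variables do not carry over. Pictures are saved under pics/ and viewed, at most 10 in all, crops included, and the job is handed in when it is done.

Besides the shell and the picture viewer there is one more tool, called after "Call:" as name(argument=value, ...), one argument or row to a line, values as JSON. drive_tool: Moves the arm, as the interface text tells. Its arguments: {"type":"object","properties":{"plan":{"type":"array"}},"required":["plan"]}

```bash
mkdir -p pics; ls
python3 - <<'E'
from plant import arm, optics
import cv2,numpy as np
print(arm.observe(), arm.tip_extent)
ims=[]
for n in ["scene","side","wrist"]:
    p=optics.camera_params(n);print(n,p)
    im=optics.snapshot(n)[:,:,::-1];cv2.imwrite(f"pics/{n}0.png",im)
E
```

```text
pics
{'clock': 0.0, 'joint_pos': array([-4.73398377e+00,  7.13387084e+00,  9.46336549e+01,  1.93723856e-04,
        7.83538485e+01, -4.73208002e+00]), 'qvel': array([-0.05569248,  0.0027343 ,  0.02390991,  0.06658934,  0.06527352,
       -0.08377884]), 'effort': array([ 3.96925461e-04, -4.23608243e+01, -3.65454090e+01,  2.94756808e-05,
        6.89593100e-03,  2.82237529e-06]), 'ee_pos': array([ 6.49748481e-01, -2.32418793e-05,  4.03452820e-01]), 'tool_rot': array([-1.79879055e+02, -1.02019513e-02,  8.99980462e+01]), 'ft_force': array([-0.62971762, -0.03772186, -0.03969917]), 'torque': array([-0.01011584,  0.00560825,  0.02619401]), 'gripper_force': 0.0, 'gripper_width': 0.08522656192123872} 0.1734
scene {'camera_matrix': array([[566.72269336,   0.        , 318.33288562],
       [  0.        , 566.72269336, 240.20792853],
       [  0.        ,   0.        ,   1.        ]]), 'position': array([ 0.18611721, -0.61165172,  1.00387708]), 'orientation': array([-142.17469201,    0.25967648,  -28.01490529])}
side {'camera_matrix': array([[560.4699014 ,   0.        , 320.69987384],
       [  0.        , 560.4699014 , 234.16146342],
       [  0.        ,   0.        ,   1.        ]]), 'position': array([0.42072618, 0.92244311, 0.83950449]), 'orientation': array([-132.11629183,    0.18199052, -174.92322752])}
wrist {'camera_matrix': array([[401.35954554,   0.        , 317.90572663],
       [  0.        , 401.35954554, 237.81736459],
       [  0.        ,   0.        ,   1.        ]]), 'position': array([0.64911322, 0.08277004, 0.37219264]), 'orientation': array([1.61382528e+02, 1.10887205e-01, 2.38144867e-02])}
```

View pics/scene0.png

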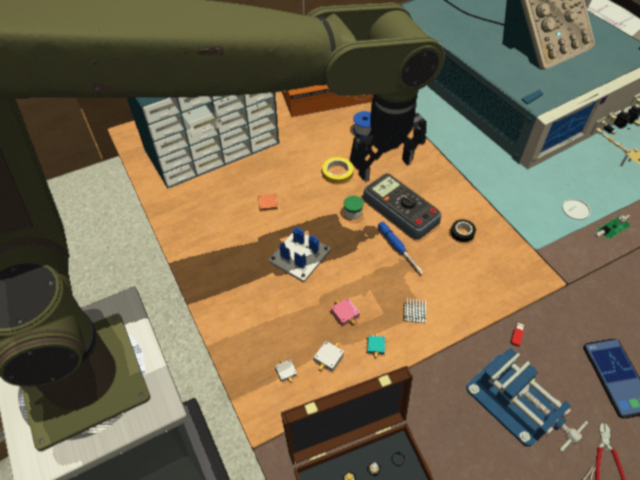

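View pics/side0.png

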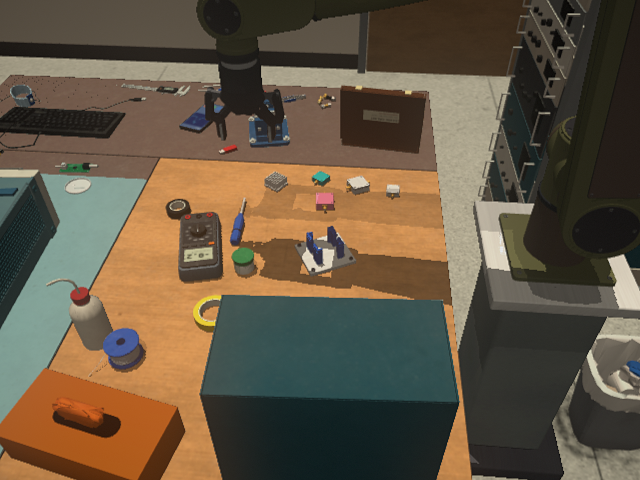

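The scene view shows the white module at (329,355), with a smaller decoy at (286,370). The spacer is at (268,202), the heat sink at (415,310) and the jig at (300,252). In the side view the module is at (358,185), the heat sink at (276,182) and the jig at (327,252), and the spacer is hidden behind the cabinet.

```bash
cat > h.py <<'E'
import numpy as np, cv2
from scipy.spatial.transform import Rotation as R
from plant import arm, optics
def ray(p,uv):
    d=np.linalg.inv(p["camera_matrix"])@[uv[0],uv[1],1.]
    return np.array(p["position"]),R.from_euler('xyz',p["orientation"],degrees=True).apply(d)
def onplane(p,uv,z):
    o,d=ray(p,uv); return o+d*(z-o[2])/d[2]
def tri(obs):
    A=np.zeros((3,3));b=np.zeros(3);L=[]
    for p,uv in obs:
        o,d=ray(p,uv);d=d/np.linalg.norm(d);M=np.eye(3)-np.outer(d,d);A+=M;b+=M@o;L.append((M,o))
    x=np.linalg.solve(A,b); return x,[np.linalg.norm(M@(x-o)) for M,o in L]
def proj(p,X):
    c=R.from_euler('xyz',p["orientation"],degrees=True).inv().apply(np.array(X)-p["position"])
    c=p["camera_matrix"]@c; return c[:2]/c[2]
E
python3 - <<'E'
from h import *
s=optics.camera_params("scene");d=optics.camera_params("side")
for n,uv,z in [("mod",(329,355),.018),("dec",(286,370),.015),("spacer",(268,202),.01),("sink",(415,310),.02),("jig",(300,255),.01),("jar",(353,203),.038),("tape",(338,170),.018),("drv1",(382,226),.01),("drv2",(422,273),.01),("meter",(400,205),.03),("pink",(346,311),.018),("turq",(376,345),.015),("cabinet",(278,145),0.0)]:
    print(n,onplane(s,uv,z).round(3))
print(tri([(s,(329,355)),(d,(358,185))]),tri([(s,(415,310)),(d,(276,182))]))
w=optics.camera_params("wrist")
a=cv2.imread("pics/wrist0.png")
E
```

```text
mod [ 0.43  -0.188  0.018]
dec [ 0.345 -0.175  0.015]
spacer [0.494 0.228 0.01 ]
sink [ 0.629 -0.183  0.02 ]
jig [0.49  0.055 0.01 ]
jar [0.654 0.11  0.038]
tape [0.686 0.235 0.018]
drv1 [0.691 0.04  0.01 ]
drv2 [ 0.697 -0.11   0.01 ]
meter [0.75 0.06 0.03]
pink [ 0.506 -0.119  0.018]
turq [ 0.521 -0.211  0.015]
cabinet [0.603 0.402 0.   ]
(array([ 0.43104383, -0.18253765,  0.00651741]), [np.float64(0.0014527099225187994), np.float64(0.0014527099225187547)]) (array([ 0.63313253, -0.1774709 ,  0.00682229]), [np.float64(0.0012074227543934085), np.float64(0.0012074227543934142)])
```

View pics/wrist0.png

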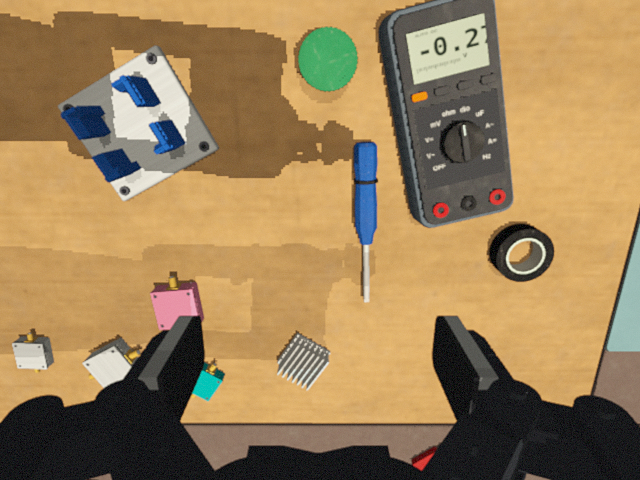

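The wrist view shows the jig at (138,125), turned by about 30°, and the module at (110,360), partly hidden by a finger. The heat sink is at (303,360), also turned. I'll move to see the jig and module together.

Call:
drive_tool(
  plan=[
    {"travel": [-8, -40, 0], "spin": 0, "claw": 1},
    {"travel": [-8, -40, 0], "spin": 0, "claw": 1},
    {"travel": [-8, -40, 0], "spin": 0, "claw": 1},
    {"travel": [-8, -40, 0], "spin": 0, "claw": 1},
    {"travel": [0, 0, 0], "spin": 0, "claw": 1},
    {"travel": [0, 0, 0], "spin": 0, "claw": 1},
  ],
)

```text
clock: 0.65
ee_pos: [0.4881, -0.0321, 0.4041]
tool_rot: [-180.0, -0.0, 89.9]
ft_force: [-0.1, 0.2, 0.7]
gripper_width: 0.0857
gripper_force: 0.0
```

```bash
cat >> h.py <<'E'
import pickle
def shot(tag,n="wrist"):
    p=optics.camera_params(n);o=arm.observe();im=np.ascontiguousarray(optics.snapshot(n)[:,:,::-1])
    cv2.imwrite(f"pics/{tag}.png",im);pickle.dump((p,o),open(f"pics/{tag}.pkl","wb"));return p,o,im
def load(tag):
    p,o=pickle.load(open(f"pics/{tag}.pkl","rb"));return p,o,cv2.imread(f"pics/{tag}.png")
E
python3 - <<'E'
from h import *
p,o,im=shot("A");print(o["clock"],o["ee_pos"],o["tool_rot"],p["position"],arm.tip_extent)
E
```

```text
0.65 [ 0.48806159 -0.03214189  0.40407984] [-1.79997016e+02 -3.57326491e-03  8.99416486e+01] [0.48755251 0.05063836 0.37270675] 0.1734
```

Call:
drive_tool(
  plan=[
    {"travel": [-35, -30, 0], "spin": 0, "claw": 1},
    {"travel": [-35, -30, 0], "spin": 0, "claw": 1},
    {"travel": [0, 0, 0], "spin": 0, "claw": 1},
    {"travel": [0, 0, 0], "spin": 0, "claw": 1},
  ],
)

```text
clock: 1.03
ee_pos: [0.4362, -0.0966, 0.4054]
tool_rot: [179.9, 0.0, 89.8]
ft_force: [-0.6, 0.2, -0.5]
gripper_width: 0.0852
gripper_force: 0.0
```

Run:
```python
from h import *
p,o,im=shot("B");print(o["clock"],o["ee_pos"],o["tool_rot"],p["position"],arm.tip_extent)
a=load("A")[2]
def crop(q,X,h):
    u=proj(q,X).astype(int); y0,x0=max(0,u[1]-h),max(0,u[0]-h); print(x0,y0); c=im2[y0:y0+2*h,x0:x0+2*h]; return cv2.resize(c,(400,400*c.shape[0]//c.shape[1]),interpolation=cv2.INTER_CUBIC)
im2=a;c1=crop(load("A")[0],[.49,.055,.03],80)
im2=im;c2=crop(p,[.49,.055,.03],80);
m=crop(p,[.43,-.188,.01],50)
H=600;out=np.zeros((H,800,3),np.uint8)
out[:min(400,c1.shape[0]),:400]=c1[:400];out[:c2.shape[0],400:][:400]=c2[:400]
mm=cv2.resize(m,(200,200));out[400:600,:200]=mm
full=cv2.resize(im,(266,200));out[400:600,220:486]=full
cv2.imwrite("pics/AB.png",out)
```

```text
1.0333 [ 0.43622772 -0.09661502  0.40535486] [1.79928573e+02 9.62890925e-03 8.98318874e+01] [ 0.43590597 -0.01384917  0.37399051] 0.1734
240 16
308 0
261 236
```

View pics/AB.png

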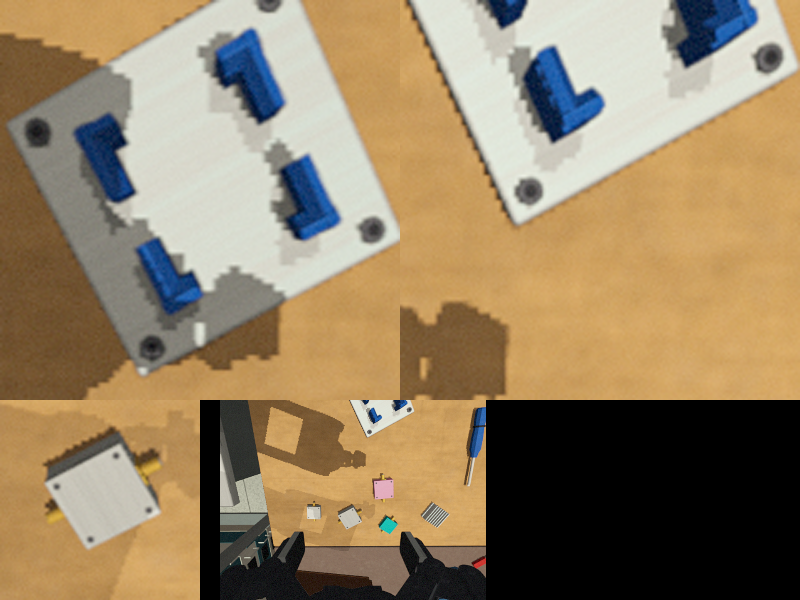

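In A, the jig's L-walls have their narrow slots left and right along image direction (0.88,-0.45), and four bolts sit at the plate corners. The module lies face up in B around (311,286), with its connectors along about the same direction (yaw near 27°). Next I'll measure these precisely.

```bash
cat >> h.py <<'E'
def dark(im,uv,r=7):
    u,v=np.round(uv).astype(int);g=255.-cv2.cvtColor(im,cv2.COLOR_BGR2GRAY)[v-r:v+r+1,u-r:u+r+1]
    w=np.clip(g-np.percentile(g,60),0,None);yy,xx=np.mgrid[-r:r+1,-r:r+1]
    return np.array([u+(w*xx).sum()/w.sum(),v+(w*yy).sum()/w.sum()])
def ang(a,b): return np.degrees(np.arctan2(b[1]-a[1],b[0]-a[0]))
def white(im,uv,smax=60,vmin=150):
    h=cv2.cvtColor(im,cv2.COLOR_BGR2HSV);m=((h[...,1]<smax)&(h[...,2]>vmin)).astype(np.uint8)
    c=[k for k in cv2.findContours(m,cv2.RETR_EXTERNAL,cv2.CHAIN_APPROX_NONE)[0] if cv2.contourArea(k)>100]
    return max(c,key=lambda k:cv2.pointPolygonTest(k,tuple(map(float,uv)),True))
def top(p,c,z):
    pts=np.array([onplane(p,q,z)[:2] for q in c.reshape(-1,2)])*1000
    return cv2.minAreaRect(pts.astype(np.float32))
E
python3 - <<'E'
from h import *
pa,_,a=load("A");pb,_,b=load("B")
A=[dark(a,(240+x/2.5,16+y/2.5)) for x,y in [(37,132),(268,2),(372,230),(151,347)]]
B=[dark(b,(308+x/2.5,y/2.5)) for x,y in [(129,190),(369,57)]]
P=[onplane(pa,q,.01) for q in A]
for q in P:print(q.round(4))
print("centre",np.mean(P,0).round(4),[round(np.linalg.norm(P[i]-P[i-1])*1000,1) for i in range(4)])
print("yaw",ang(P[0],P[1]),ang(P[3],P[2]),ang(P[3],P[0])-90,ang(P[2],P[1])-90)
print(tri([(pa,A[3]),(pb,B[0])]),tri([(pa,A[2]),(pb,B[1])]))
c=white(b,(311,286))
for z in(.01,.018):print(z,top(pb,c,z))
E
```

```text
[0.4348 0.0775 0.01  ]
[0.5112 0.1176 0.01  ]
[0.5482 0.0465 0.01  ]
[0.4719 0.0067 0.01  ]
centre [0.4915 0.0621 0.01  ] [np.float64(79.9), np.float64(86.3), np.float64(80.2), np.float64(86.0)]
yaw 27.70024301164057 27.547892389101783 27.725738034671707 27.48391704269838
(array([0.4716179 , 0.006898  , 0.00947418]), [np.float64(0.00038206761957461675), np.float64(0.00038206761957460233)]) (array([0.54768344, 0.04666156, 0.01155761]), [np.float64(0.00026538849097907286), np.float64(0.00026538849097898303)])
0.01 ((430.1153259277344, -185.74868774414062), (42.88151168823242, 42.634002685546875), 29.147859573364258)
0.018 ((430.24267578125, -181.97064208984375), (41.939029693603516, 41.69697570800781), 29.147903442382812)
```

Call:
drive_tool(
  plan=[
    {"travel": [0, 0, 10], "spin": 7, "claw": 1},
    {"travel": [0, 0, 10], "spin": 7, "claw": 1},
    {"travel": [0, 0, 10], "spin": 7, "claw": 1},
    {"travel": [0, 0, 10], "spin": 7, "claw": 1},
    {"travel": [0, 0, 10], "spin": 7, "claw": 1},
    {"travel": [0, 0, 10], "spin": 7, "claw": 1},
    {"travel": [0, 0, 10], "spin": 7, "claw": 1},
    {"travel": [0, 0, 10], "spin": 7, "claw": 1},
  ],
)

```text
clock: 1.75
ee_pos: [0.4373, -0.0944, 0.3245]
tool_rot: [-180.0, -0.0, 33.8]
ft_force: [0.4, 0.5, -1.0]
gripper_width: 0.0853
gripper_force: 0.0
```

Call:
drive_tool(
  plan=[
    {"travel": [0, 0, 0], "spin": 4.7, "claw": 1},
    {"travel": [0, 0, 0], "spin": 0, "claw": 1},
    {"travel": [0, 0, 0], "spin": 0, "claw": 1},
  ],
)

```text
clock: 2.0
ee_pos: [0.4369, -0.0947, 0.3249]
tool_rot: [-180.0, -0.0, 29.5]
ft_force: [0.0, 0.1, 0.2]
gripper_width: 0.0854
gripper_force: 0.0
```

```bash
cat >> h.py <<'E'
def go(x,y,z=None,yaw=None,o=None):
    "remaining move in tool mm (after the spin) and spin"
    o=o or arm.observe();e=o["ee_pos"];yw=o["tool_rot"][2];t=np.radians(yw)
    d=np.array([x,y])-e[:2];X=np.array([np.cos(t),np.sin(t)]);Y=np.array([np.sin(t),-np.cos(t)])
    print("tool travel mm",(X@d*1000).round(1),(Y@d*1000).round(1),None if z is None else ((e[2]-z)*1000).round(1),"spin",None if yaw is None else round(yw-yaw,2),"| now",e.round(4),o["tool_rot"].round(2),"t",o["clock"])
E
python3 - <<'E'
from h import *
p,o,im=shot("C");go(.4302,-.182,.19,29.1)
print(proj(p,[.4302,-.182,.018]))
E
```

```text
tool travel mm -48.7 72.6 135.2 spin 0.4 | now [ 0.4368 -0.0948  0.3252] [ 1.7998e+02 -3.0000e-02  2.9500e+01] t 2.05
[415.26710253 285.60141539]
```

Run:
```python
from h import *
pb,_,b=load("B");pc,_,c=load("C")
cb=white(b,(311,286));cc=white(c,(415,286))
print(top(pc,cc,.018))
rb=cv2.minAreaRect(cb);rc=cv2.minAreaRect(cc);print(tri([(pb,rb[0]),(pc,rc[0])]))
```

```text
((430.4283447265625, -182.32281494140625), (41.498470306396484, 41.800899505615234), 29.487089157104492)
(array([ 0.43010689, -0.18389106,  0.01439219]), [np.float64(0.0002954510300902228), np.float64(0.00029545103009022097)])
```

Call:
drive_tool(
  plan=[
    {"travel": [-25, 37, 0], "spin": 0.4, "claw": 1},
    {"travel": [-24, 36, 0], "spin": 0, "claw": 1},
    {"travel": [0, 0, 30], "spin": 0, "claw": 1},
    {"travel": [0, 0, 30], "spin": 0, "claw": 1},
    {"travel": [0, 0, 0], "spin": 0, "claw": 1},
    {"travel": [0, 0, 0], "spin": 0, "claw": 1},
  ],
)

```text
clock: 2.55
ee_pos: [0.4286, -0.178, 0.2636]
tool_rot: [-179.8, 0.1, 29.0]
ft_force: [0.9, -0.8, 0.6]
gripper_width: 0.0853
gripper_force: 0.0
```

Run:
```python
from h import *
p,o,im=shot("D");go(.4302,-.182,.185,29.1)
u=proj(p,[.4302,-.182,.018]);print(u)
c=white(im,u);print(top(p,c,.018))
```

```text
tool travel mm -1.1 3.7 80.4 spin -0.12 | now [ 0.4293 -0.1782  0.2654] [-180.     -0.     28.98] t 2.6
[328.0397351  254.05147115]
((441.5832824707031, -176.6506805419922), (16.520723342895508, 42.2244873046875), 29.045318603515625)
```

Call:
drive_tool(
  plan=[
    {"travel": [-1, 4, 25], "spin": 0, "claw": 0.25},
    {"travel": [0, 0, 25], "spin": 0, "claw": 0.25},
    {"travel": [0, 0, 0], "spin": 0, "claw": 0.25},
    {"travel": [0, 0, 0], "spin": 0, "claw": 0.25},
    {"travel": [0, 0, 0], "spin": 0, "claw": 0.25},
    {"travel": [0, 0, 0], "spin": 0, "claw": 0.25},
  ],
)

```text
clock: 3.1
ee_pos: [0.431, -0.1827, 0.2173]
tool_rot: [179.8, -0.1, 28.9]
ft_force: [0.2, 0.9, 0.7]
gripper_width: 0.0532
gripper_force: 0.0
```

Run:
```python
from h import *
p,o,im=shot("E");go(.4302,-.182,.186,29.1);print(o["gripper_width"],arm.tip_extent)
d=load("D")
cv2.imwrite("pics/DE.png",np.hstack([cv2.resize(d[2],(400,300)),cv2.resize(im,(400,300))]))
for t in(.14,.155,.165,.1734,.18,.187):
  r=R.from_euler('xyz',o["tool_rot"],degrees=True)
  print(t,[proj(p,o["ee_pos"]+r.apply([x,s*o["gripper_width"]/2,t])).round(0) for s in(-1,1) for x in(-.011,.011)])
```

```text
tool travel mm -0.3 -0.9 31.0 spin -0.17 | now [ 0.4309 -0.1826  0.217 ] [ 1.798e+02 -1.200e-01  2.893e+01] t 3.15
0.05322961983960397 0.1734
0.14 [array([240., 399.]), array([235., 342.]), array([401., 399.]), array([405., 342.])]
0.155 [array([247., 371.]), array([244., 318.]), array([393., 371.]), array([396., 318.])]
0.165 [array([251., 354.]), array([248., 304.]), array([388., 354.]), array([391., 304.])]
0.1734 [array([255., 342.]), array([252., 294.]), array([385., 342.]), array([388., 294.])]
0.18 [array([257., 333.]), array([254., 286.]), array([382., 333.]), array([385., 286.])]
0.187 [array([259., 325.]), array([257., 279.]), array([380., 325.]), array([382., 279.])]
```

View pics/E.png

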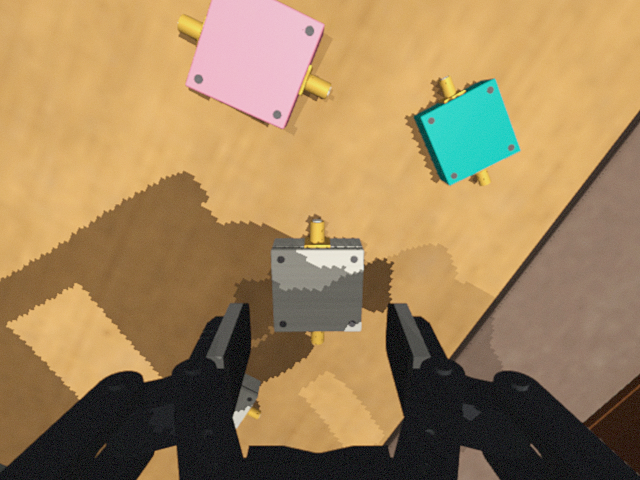

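The wrist view shows the module centred between the fingers, at (272–363) against tips at 248 and 388. The tips reach about 165 mm at this opening. Next: descend and grasp.

Call:
drive_tool(
  plan=[
    {"travel": [0, 0, 15], "spin": 0, "claw": 0.25},
    {"travel": [0, 0, 15], "spin": 0, "claw": 0.25},
    {"travel": [0, 0, 14], "spin": 0, "claw": 0.25},
    {"travel": [0, 0, 0], "spin": 0, "claw": 0.25},
    {"travel": [0, 0, 0], "spin": 0, "claw": -1},
    {"travel": [0, 0, 0], "spin": 0, "claw": -1},
    {"travel": [0, 0, 0], "spin": 0, "claw": -1},
    {"travel": [0, 0, 0], "spin": 0, "claw": -1},
  ],
)

```text
clock: 3.82
ee_pos: [0.4304, -0.1826, 0.172]
tool_rot: [179.9, -0.1, 28.9]
ft_force: [-0.7, -0.2, 4.6]
gripper_width: 0.0405
gripper_force: 63.4
```

Call:
drive_tool(
  plan=[
    {"travel": [0, 0, 0], "spin": 0, "claw": -1},
    {"travel": [0, 0, 0], "spin": 0, "claw": -1},
    {"travel": [0, 0, -20], "spin": 0, "claw": -1},
    {"travel": [0, 0, -30], "spin": 0, "claw": -1},
    {"travel": [0, 0, -30], "spin": 0, "claw": -1},
    {"travel": [0, 0, -30], "spin": 0, "claw": -1},
    {"travel": [0, 0, 0], "spin": 0, "claw": -1},
    {"travel": [0, 0, 0], "spin": 0, "claw": -1},
  ],
)

```text
clock: 4.48
ee_pos: [0.4303, -0.1826, 0.2827]
tool_rot: [179.8, -0.1, 28.9]
ft_force: [-0.2, 1.0, -1.7]
gripper_width: 0.0406
gripper_force: 62.2
```

Run:
```python
from h import *
p,o,im=shot("F");go(.4915,.0621,.25,27.6);print(o["gripper_width"])
```

```text
tool travel mm 172.2 -184.0 30.7 spin 1.3 | now [ 0.4296 -0.1822  0.2807] [ 1.7998e+02 -1.0000e-02  2.8900e+01] t 4.5333
0.04063763181994515
```

Call:
drive_tool(
  plan=[
    {"travel": [28, -30, 0], "spin": 0, "claw": -1},
    {"travel": [28, -30, 0], "spin": 0, "claw": -1},
    {"travel": [29, -31, 0], "spin": 0, "claw": -1},
    {"travel": [29, -31, 0], "spin": 0, "claw": -1},
    {"travel": [29, -31, 0], "spin": 0, "claw": -1},
    {"travel": [29, -31, 0], "spin": 1.3, "claw": -1},
    {"travel": [0, 0, 0], "spin": 0, "claw": -1},
    {"travel": [0, 0, 0], "spin": 0, "claw": -1},
  ],
)

```text
clock: 5.2
ee_pos: [0.49, 0.0609, 0.2782]
tool_rot: [-179.9, 0.3, 27.9]
ft_force: [0.7, -0.5, -1.6]
gripper_width: 0.0409
gripper_force: 62.1
```

Run:
```python
from h import *
p,o,im=shot("G");go(.4915,.0621,.225,27.6);print(o["gripper_width"],o["gripper_force"])
```

```text
tool travel mm 2.6 -1.5 53.3 spin 0.14 | now [0.4899 0.0596 0.2783] [-179.9     0.25   27.74] t 5.25
0.040854860357343016 62.091116309165955
```

View pics/G.png

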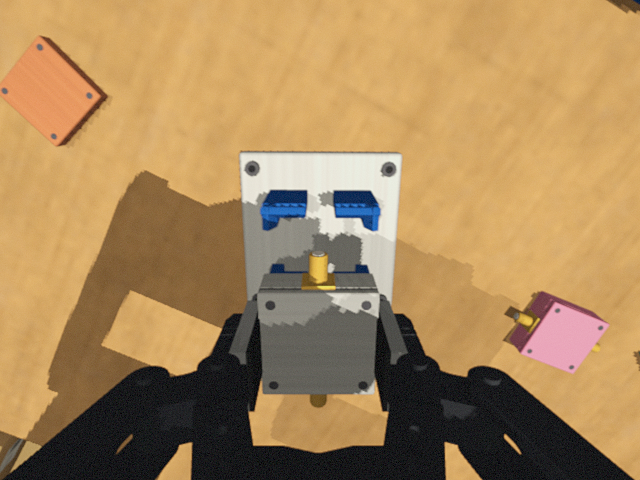

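The module is held square over the jig, with its connector at (318,265) and the slot between the blue walls at (307–334). The bolts are at (252,168) and (389,168), and the spacer is at (50,90). Now to refine the alignment.

Call:
drive_tool(
  plan=[
    {"travel": [2.6, -1.5, 15], "spin": 0.1, "claw": -1},
    {"travel": [0, 0, 15], "spin": 0, "claw": -1},
    {"travel": [0, 0, 15], "spin": 0, "claw": -1},
    {"travel": [0, 0, 0], "spin": 0, "claw": -1},
    {"travel": [0, 0, 0], "spin": 0, "claw": -1},
  ],
)

```text
clock: 5.67
ee_pos: [0.4914, 0.06, 0.2339]
tool_rot: [-179.9, 0.2, 27.4]
ft_force: [0.9, -0.4, -0.2]
gripper_width: 0.0404
gripper_force: 62.0
```

Run:
```python
from h import *
C=np.array([.4915,.0621,.01]);t=np.radians(27.6);ux=np.array([np.cos(t),np.sin(t),0]);uy=np.array([-np.sin(t),np.cos(t),0])
def chk(p,im):
    q=[]
    for s in(1,-1):
        X=C+.043*ux+s*.040*uy;u=proj(p,X);d=dark(im,u,8);q.append(onplane(p,d,.01))
    yaw=ang(q[1],q[0])-90;print("centre",((q[0]+q[1])/2-.043*ux).round(4),"yaw",round(yaw,2),"span",np.linalg.norm(q[0]-q[1]))
pg,_,g=load("G");chk(pg,g)
p,o,im=shot("H");chk(p,im);go(.4915,.0621,.182,27.6)
cv2.imwrite("pics/H.png",im)
```

```text
centre [0.4907 0.0615 0.01  ] yaw 27.5 span 0.08061779914861315
centre [0.491 0.062 0.01 ] yaw 27.6 span 0.08064595031748374
tool travel mm 0.3 -1.9 53.2 spin -0.21 | now [0.4921 0.0603 0.2352] [-1.7997e+02  8.0000e-02  2.7390e+01] t 5.7167
```

Call:
drive_tool(
  plan=[
    {"travel": [0.3, -1.8, 0], "spin": -0.1, "claw": -1},
    {"travel": [0, 0, 5], "spin": 0, "claw": -1},
    {"travel": [0, 0, 0], "spin": 0, "claw": -1},
  ],
)

```text
clock: 5.97
ee_pos: [0.4918, 0.063, 0.2308]
tool_rot: [180.0, -0.0, 27.6]
ft_force: [-0.2, 0.1, -0.7]
gripper_width: 0.041
gripper_force: 62.1
```

Run:
```python
from h import *
import time
p,o,im=shot("I");go(.4911,.0619,.182,27.6);
p,o,im=shot("I");go(.4911,.0619,.182,27.6)
p,o,im=shot("I");go(.4911,.0619,.182,27.6)
cv2.imwrite("pics/Ic.png",cv2.resize(im[120:420,180:460],(560,600)))
```

```text
tool travel mm -1.1 0.7 48.9 spin -0.0 | now [0.4918 0.063  0.2309] [ 1.7999e+02 -1.0000e-02  2.7600e+01] t 6.0167
tool travel mm -1.2 0.7 48.9 spin 0.0 | now [0.4918 0.0631 0.2309] [ 1.7999e+02 -1.0000e-02  2.7600e+01] t 6.0667
tool travel mm -1.3 0.7 49.0 spin 0.01 | now [0.4919 0.0632 0.231 ] [ 1.7999e+02 -2.0000e-02  2.7610e+01] t 6.1167
```

View pics/Ic.png

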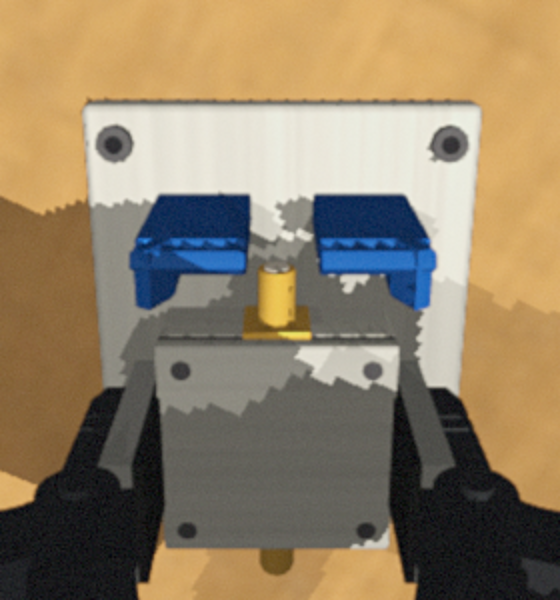

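The connector is at crop x=277 and the slot centre at 281.5, so the jig is about 1 mm to the right (+tool y). That agrees with the readings.

Call:
drive_tool(
  plan=[
    {"travel": [-0.8, 0.8, 0], "spin": 0, "claw": -1},
    {"travel": [0, 0, 5], "spin": 0, "claw": -1},
    {"travel": [0, 0, 5], "spin": 0, "claw": -1},
    {"travel": [0, 0, 5], "spin": 0, "claw": -1},
    {"travel": [0, 0, 5], "spin": 0, "claw": -1},
    {"travel": [0, 0, 0], "spin": 0, "claw": -1},
    {"travel": [0, 0, 0], "spin": 0, "claw": -1},
  ],
)

```text
clock: 6.7
ee_pos: [0.4912, 0.062, 0.21]
tool_rot: [-180.0, 0.1, 27.6]
ft_force: [-0.7, 0.3, -1.7]
gripper_width: 0.0407
gripper_force: 62.1
```

Run:
```python
from h import *
p,o,im=shot("J");go(.4911,.0619,.182,27.6);print(o["ft_force"].round(1),o["torque"].round(2))
```

```text
tool travel mm -0.4 -0.0 28.4 spin 0.0 | now [0.4914 0.062  0.2104] [-1.7999e+02  3.0000e-02  2.7600e+01] t 6.75
[-0.7  0.3 -1.7] [ 0.03  0.   -0.02]
```

Aligned, with no contact force. Continue down in small steps.

Call:
drive_tool(
  plan=[
    {"travel": [-0.2, 0, 4], "spin": 0, "claw": -1},
    {"travel": [0, 0, 4], "spin": 0, "claw": -1},
    {"travel": [0, 0, 4], "spin": 0, "claw": -1},
    {"travel": [0, 0, 4], "spin": 0, "claw": -1},
    {"travel": [0, 0, 4], "spin": 0, "claw": -1},
    {"travel": [0, 0, 4], "spin": 0, "claw": -1},
    {"travel": [0, 0, 0], "spin": 0, "claw": -1},
  ],
)

```text
clock: 7.33
ee_pos: [0.4908, 0.0619, 0.1856]
tool_rot: [-180.0, 0.1, 27.6]
ft_force: [-0.5, -0.0, -0.8]
gripper_width: 0.041
gripper_force: 62.1
```

Call:
drive_tool(
  plan=[
    {"travel": [0, 0, 1.5], "spin": 0, "claw": -1},
    {"travel": [0, 0, 0], "spin": 0, "claw": -1},
    {"travel": [0, 0, 1], "spin": 0, "claw": -1},
    {"travel": [0, 0, 0], "spin": 0, "claw": -1},
    {"travel": [0, 0, 0], "spin": 0, "claw": -1},
  ],
)

```text
clock: 7.75
ee_pos: [0.4914, 0.062, 0.1844]
tool_rot: [180.0, -0.0, 27.6]
ft_force: [0.1, 0.4, -1.4]
gripper_width: 0.0411
gripper_force: 62.1
```

Run:
```python
from h import *
p,o,im=shot("K");go(.4911,.0619,.182,27.6);print(o["ft_force"].round(1),o["torque"].round(2))
```

```text
tool travel mm -0.3 -0.1 2.4 spin 0.0 | now [0.4914 0.062  0.1844] [ 1.7999e+02 -2.0000e-02  2.7600e+01] t 7.8
[ 0.1  0.4 -1.4] [ 0.04 -0.01  0.04]
```

Roughly 2 mm to go. Lower until contact.

Call:
drive_tool(
  plan=[
    {"travel": [0, 0, 1], "spin": 0, "claw": -1},
    {"travel": [0, 0, 0], "spin": 0, "claw": -1},
    {"travel": [0, 0, 0.8], "spin": 0, "claw": -1},
    {"travel": [0, 0, 0], "spin": 0, "claw": -1},
    {"travel": [0, 0, 0], "spin": 0, "claw": -1},
  ],
)

```text
clock: 8.22
ee_pos: [0.4913, 0.0619, 0.1823]
tool_rot: [-180.0, 0.0, 27.6]
ft_force: [-0.3, -0.7, -0.4]
gripper_width: 0.0409
gripper_force: 62.1
```

Call:
drive_tool(
  plan=[
    {"travel": [0, 0, 0.7], "spin": 0, "claw": -1},
    {"travel": [0, 0, 0], "spin": 0, "claw": -1},
    {"travel": [0, 0, 0], "spin": 0, "claw": -1},
  ],
)

```text
clock: 8.47
ee_pos: [0.4914, 0.0619, 0.182]
tool_rot: [180.0, -0.0, 27.6]
ft_force: [-1.1, -1.1, 2.6]
gripper_width: 0.0406
gripper_force: 62.4
```

Call:
drive_tool(
  plan=[
    {"travel": [0, 0, 0.5], "spin": 0, "claw": -1},
    {"travel": [0, 0, 0], "spin": 0, "claw": -1},
    {"travel": [0, 0, 0], "spin": 0, "claw": -1},
  ],
)

```text
clock: 8.72
ee_pos: [0.4915, 0.0619, 0.182]
tool_rot: [-180.0, 0.0, 27.6]
ft_force: [-3.5, 0.2, 6.5]
gripper_width: 0.0405
gripper_force: 63.3
```

Call:
drive_tool(
  plan=[
    {"travel": [0, 0, 0], "spin": 0, "claw": 0.4},
    {"travel": [0, 0, 0], "spin": 0, "claw": 0.4},
    {"travel": [0, 0, 0], "spin": 0, "claw": 0.4},
    {"travel": [0, 0, 0], "spin": 0, "claw": 0.4},
    {"travel": [0, 0, -20], "spin": 0, "claw": 0.4},
    {"travel": [0, 0, -30], "spin": 0, "claw": 0.6},
    {"travel": [0, 0, -30], "spin": 0, "claw": 1},
    {"travel": [0, 0, -30], "spin": 0, "claw": 1},
  ],
)

```text
clock: 9.38
ee_pos: [0.491, 0.0619, 0.2919]
tool_rot: [-180.0, 0.1, 27.6]
ft_force: [0.6, -0.2, -0.3]
gripper_width: 0.0852
gripper_force: 0.0
```

```bash
cat >> h.py <<'E'
def copper(im,uv):
    h=cv2.cvtColor(im,cv2.COLOR_BGR2HSV);l=cv2.cvtColor(im,cv2.COLOR_BGR2LAB)
    m=(l[...,1]>150).astype(np.uint8)
    m=cv2.morphologyEx(m,cv2.MORPH_CLOSE,np.ones((5,5)))
    c=[k for k in cv2.findContours(m,cv2.RETR_EXTERNAL,cv2.CHAIN_APPROX_NONE)[0] if cv2.contourArea(k)>100]
    return max(c,key=lambda k:cv2.pointPolygonTest(k,tuple(map(float,uv)),True))
E
python3 - <<'E'
from h import *
for n in("G","H"):
    p,o,im=load(n);u=proj(p,[.494,.228,.01]);print(u)
    c=copper(im,u);print(top(p,c,.01),cv2.boundingRect(c))
p,o,im=shot("L");print(o["ee_pos"])
m=proj(p,[.4911,.0619,.028]);print(m,top(p,white(im,m),.028))
cv2.imwrite("pics/Lc.png",cv2.resize(im[100:480,120:520],(600,570)))
E
```

```text
[ 58.95435404 100.71531611]
((495.2352294921875, 234.62652587890625), (41.91388702392578, 41.63764953613281), 69.80484771728516) (0, 36, 101, 110)
[ -4.14782256 105.95506895]
((496.6683654785156, 216.79080200195312), (43.807106018066406, 19.37647247314453), 13.016902923583984) (0, 56, 45, 99)
[0.49097885 0.0619231  0.29193353]
[319.46210439 242.74961271] ((495.5301513671875, 64.53558349609375), (97.22364807128906, 90.08756256103516), 27.589746475219727)
```

View pics/Lc.png

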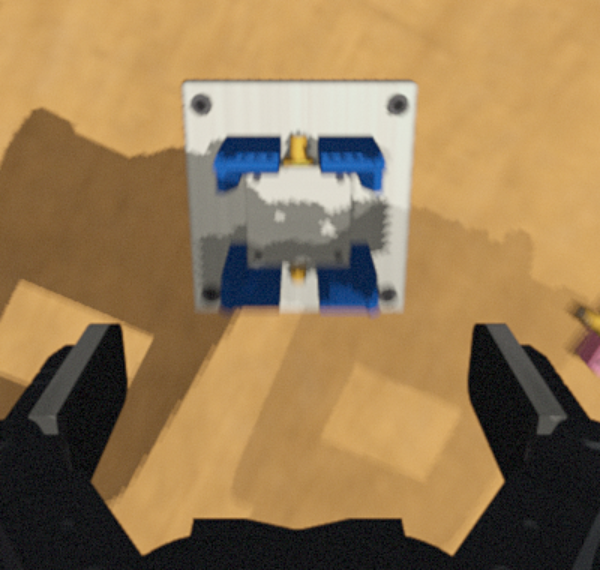

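The module is seated, with both brass connectors in the narrow slots (crop (300,150) and (298,270)) and its top level. Next the spacer, near (0.495, 0.235) with an edge angle of 69.8°.

Call:
drive_tool(
  plan=[
    {"travel": [0, 0, 0], "spin": -7.05, "claw": 1},
    {"travel": [0, 0, 0], "spin": -7.05, "claw": 1},
    {"travel": [0, 0, 0], "spin": -7.05, "claw": 1},
    {"travel": [0, 0, 0], "spin": -7.05, "claw": 1},
    {"travel": [0, 0, 0], "spin": -7, "claw": 1},
    {"travel": [0, 0, 0], "spin": -7, "claw": 1},
    {"travel": [0, 0, 0], "spin": 0, "claw": 1},
  ],
)

```text
clock: 10.02
ee_pos: [0.4912, 0.0619, 0.2909]
tool_rot: [-180.0, 0.0, 69.9]
ft_force: [1.0, 0.4, -1.0]
gripper_width: 0.0852
gripper_force: 0.0
```

Run:
```python
from h import *
p,o,im=shot("M");go(.4952,.2346,.25,69.8)
u=proj(p,[.4952,.2346,.01]);c=copper(im,u);print(u,top(p,c,.01),cv2.boundingRect(c))
s=optics.camera_params("scene")
for uv in [(168,185),(278,145)]:print(onplane(s,uv,0).round(3))
```

```text
tool travel mm 163.3 -56.3 40.9 spin -0.14 | now [0.4913 0.0619 0.2909] [-179.99    0.     69.66] t 10.0667
[213.5242041  -60.44280133] ((505.2094421386719, -112.5825424194336), (43.60090255737305, 57.90695571899414), 5.249763011932373) (378, 392, 68, 71)
[0.306 0.401 0.   ]
[0.603 0.402 0.   ]
```

Call:
drive_tool(
  plan=[
    {"travel": [32, -11, 0], "spin": 0, "claw": 1},
    {"travel": [32, -11, 0], "spin": 0, "claw": 1},
    {"travel": [32, -11, 0], "spin": 0, "claw": 1},
    {"travel": [0, 0, 0], "spin": 0, "claw": 1},
    {"travel": [0, 0, 0], "spin": 0, "claw": 1},
  ],
)

```text
clock: 10.48
ee_pos: [0.4933, 0.1648, 0.291]
tool_rot: [-180.0, 0.0, 69.8]
ft_force: [-0.0, -1.2, 1.2]
gripper_width: 0.0852
gripper_force: 0.0
```

Run:
```python
from h import *
p,o,im=shot("N");u=proj(p,[.4952,.2346,.01]);c=copper(im,u);t=top(p,c,.01);print(u,t,cv2.boundingRect(c))
go(t[0][0]/1000,t[0][1]/1000,.21,69.8)
```

```text
[282.11693702 130.99883211] ((485.6449890136719, 229.43455505371094), (22.586618423461914, 28.506378173828125), 68.42881774902344) (247, 125, 48, 40)
tool travel mm 58.9 -29.9 81.0 spin -0.03 | now [0.4933 0.1639 0.291 ] [-1.7999e+02  4.0000e-02  6.9770e+01] t 10.5333
```

Call:
drive_tool(
  plan=[
    {"travel": [33, -12, 10], "spin": 0, "claw": 1},
    {"travel": [30, -10, 20], "spin": 0, "claw": 1},
    {"travel": [0, 0, 20], "spin": 0, "claw": 1},
    {"travel": [0, 0, 0], "spin": 0, "claw": 0.3},
    {"travel": [0, 0, 0], "spin": 0, "claw": 0.3},
    {"travel": [0, 0, 0], "spin": 0, "claw": 0.3},
  ],
)

```text
clock: 11.03
ee_pos: [0.495, 0.2291, 0.2419]
tool_rot: [180.0, -0.0, 69.7]
ft_force: [-0.2, -0.6, 1.0]
gripper_width: 0.0555
gripper_force: 0.0
```

Run:
```python
from h import *
pn,_,n=load("N");p,o,im=shot("O");u=proj(p,[.4952,.2346,.01]);c=copper(im,u);t=top(p,c,.01);print(u,t,cv2.boundingRect(c))
u0=proj(pn,[.4952,.2346,.01]);c0=copper(n,u0)
print("tri",tri([(pn,cv2.minAreaRect(c0)[0]),(p,cv2.minAreaRect(c)[0])]))
go(t[0][0]/1000,t[0][1]/1000,.172,69.8)
```

```text
[315.77254825 255.12970053] ((495.18304443359375, 236.45138549804688), (40.99641036987305, 41.123985290527344), 69.69120025634766) (275, 215, 80, 73)
tri (array([ 0.48719274,  0.22852846, -0.01359448]), [np.float64(0.004895406538504077), np.float64(0.004895406538504189)])
tool travel mm 6.8 -2.6 70.5 spin -0.13 | now [0.4953 0.2292 0.2425] [ 1.7991e+02 -6.0000e-02  6.9670e+01] t 11.0833
```

Call:
drive_tool(
  plan=[
    {"travel": [5.5, -2, 20], "spin": 0, "claw": 0.3},
    {"travel": [0, 0, 0], "spin": 0, "claw": 0.3},
    {"travel": [0, 0, 0], "spin": 0, "claw": 0.3},
  ],
)

```text
clock: 11.33
ee_pos: [0.4946, 0.2353, 0.2215]
tool_rot: [-180.0, 0.0, 69.7]
ft_force: [0.3, 0.4, 0.1]
gripper_width: 0.056
gripper_force: 0.0
```

Run:
```python
from h import *
X=[.4952,.2355,.01];L=[]
for n in "GOP":
    p,o,im=load(n) if n!="P" else shot("P");c=copper(im,proj(p,X));t=top(p,c,.01);print(n,t);L.append((p,cv2.minAreaRect(c)[0]))
print("tri",tri(L),tri(L[:2]));go(t[0][0]/1000,t[0][1]/1000,.172,69.8)
```

```text
G ((495.2352294921875, 234.62652587890625), (41.91388702392578, 41.63764953613281), 69.80484771728516)
O ((495.18304443359375, 236.45138549804688), (40.99641036987305, 41.123985290527344), 69.69120025634766)
P ((495.248779296875, 236.646728515625), (41.222801208496094, 40.68170166015625), 70.21566009521484)
tri (array([0.49514842, 0.23628424, 0.00739401]), [np.float64(0.0003598334320572854), np.float64(0.00017899457756618355), np.float64(0.0002455705844109805)]) (array([0.49529049, 0.23622981, 0.00750241]), [np.float64(0.00024998448903126115), np.float64(0.0002499844890312134)])
tool travel mm 1.2 -0.1 50.1 spin -0.05 | now [0.4949 0.2355 0.2221] [ 1.7997e+02 -1.0000e-02  6.9750e+01] t 11.3833
```

Call:
drive_tool(
  plan=[
    {"travel": [1.1, 0, 17], "spin": 0, "claw": 0.3},
    {"travel": [0, 0, 17], "spin": 0, "claw": 0.3},
    {"travel": [0, 0, 16], "spin": 0, "claw": 0.3},
    {"travel": [0, 0, 0], "spin": 0, "claw": 0.3},
    {"travel": [0, 0, 0], "spin": 0, "claw": -1},
    {"travel": [0, 0, 0], "spin": 0, "claw": -1},
    {"travel": [0, 0, 0], "spin": 0, "claw": -1},
    {"travel": [0, 0, 0], "spin": 0, "claw": -1},
  ],
)

```text
clock: 12.05
ee_pos: [0.4955, 0.2371, 0.1727]
tool_rot: [179.9, -0.1, 69.8]
ft_force: [-0.1, -0.2, 3.2]
gripper_width: 0.0402
gripper_force: 61.8
```

Call:
drive_tool(
  plan=[
    {"travel": [0, 0, 0], "spin": 0, "claw": -1},
    {"travel": [0, 0, 0], "spin": 0, "claw": -1},
    {"travel": [0, 0, -15], "spin": 0, "claw": -1},
    {"travel": [0, 0, -30], "spin": 0, "claw": -1},
    {"travel": [0, 0, -40], "spin": 0, "claw": -1},
    {"travel": [0, 0, -40], "spin": 0, "claw": -1},
    {"travel": [0, 0, 0], "spin": 0, "claw": -1},
    {"travel": [0, 0, 0], "spin": 0, "claw": -1},
  ],
)

```text
clock: 12.72
ee_pos: [0.4959, 0.2374, 0.2998]
tool_rot: [179.7, -0.3, 69.8]
ft_force: [0.1, -0.2, -1.3]
gripper_width: 0.0403
gripper_force: 61.4
```

Call:
drive_tool(
  plan=[
    {"travel": [0, 0, 0], "spin": 7.05, "claw": -1},
    {"travel": [0, 0, 0], "spin": 7.05, "claw": -1},
    {"travel": [0, 0, 0], "spin": 7.05, "claw": -1},
    {"travel": [0, 0, 0], "spin": 7.05, "claw": -1},
    {"travel": [0, 0, 0], "spin": 7, "claw": -1},
    {"travel": [0, 0, 0], "spin": 7, "claw": -1},
    {"travel": [0, 0, 0], "spin": 0, "claw": -1},
    {"travel": [0, 0, 0], "spin": 0, "claw": -1},
  ],
)

```text
clock: 13.38
ee_pos: [0.4943, 0.2368, 0.2942]
tool_rot: [-180.0, 0.2, 27.8]
ft_force: [0.7, 0.1, -0.5]
gripper_width: 0.0403
gripper_force: 61.4
```

Run:
```python
from h import *
p,o,im=shot("Q");go(.4911,.0619,.25,27.6);print(o["gripper_width"])
```

```text
tool travel mm -84.5 153.2 44.6 spin 0.17 | now [0.4945 0.2369 0.2946] [-1.7998e+02  1.6000e-01  2.7770e+01] t 13.4333
0.04034424220161771
```

Call:
drive_tool(
  plan=[
    {"travel": [-17, 31, 0], "spin": 0.2, "claw": -1},
    {"travel": [-17, 31, 0], "spin": 0, "claw": -1},
    {"travel": [-17, 31, 0], "spin": 0, "claw": -1},
    {"travel": [-17, 30, 0], "spin": 0, "claw": -1},
    {"travel": [-16.5, 30, 0], "spin": 0, "claw": -1},
    {"travel": [0, 0, 22], "spin": 0, "claw": -1},
    {"travel": [0, 0, 0], "spin": 0, "claw": -1},
    {"travel": [0, 0, 0], "spin": 0, "claw": -1},
  ],
)

```text
clock: 14.1
ee_pos: [0.4897, 0.0621, 0.2727]
tool_rot: [-179.9, 0.2, 27.4]
ft_force: [0.3, 0.2, -1.3]
gripper_width: 0.0398
gripper_force: 61.4
```

```bash
cat >> h.py <<'E'
C=np.array([.4911,.0619,.01]);_t=np.radians(27.6);ux=np.array([np.cos(_t),np.sin(_t),0]);uy=np.array([-np.sin(_t),np.cos(_t),0])
def chk(p,im):
    q=[onplane(p,dark(im,proj(p,C+.043*ux+s*.040*uy),8),.01) for s in(1,-1)]
    print("centre",((q[0]+q[1])/2-.043*ux).round(4),"yaw",round(ang(q[1],q[0])-90,2),"span",np.linalg.norm(q[0]-q[1]).round(4))
E
python3 - <<'E'
from h import *
p,o,im=shot("S");go(.4911,.0619,.2007,27.6);chk(p,im)
zt=o["ee_pos"][2]-.172+.01
c=copper(im,proj(p,[*o["ee_pos"][:2],zt]));t=top(p,c,zt);print("held",t,o["ee_pos"]);print(cv2.boundingRect(c))
E
```

```text
tool travel mm 0.5 1.1 73.0 spin -0.12 | now [0.4902 0.0626 0.2737] [-1.7994e+02  9.0000e-02  2.7480e+01] t 14.15
centre [0.4909 0.0621 0.01  ] yaw 27.58 span 0.0806
held ((501.3341979980469, 69.08303833007812), (11.91957950592041, 40.88859558105469), 29.851228713989258) [0.4896916  0.06208268 0.27266199]
(262, 285, 114, 31)
```

Call:
drive_tool(
  plan=[
    {"travel": [1.1, 1, 15], "spin": -0.1, "claw": -1},
    {"travel": [0, 0, 15], "spin": 0, "claw": -1},
    {"travel": [0, 0, 13], "spin": 0, "claw": -1},
    {"travel": [0, 0, 0], "spin": 0, "claw": -1},
    {"travel": [0, 0, 0], "spin": 0, "claw": -1},
  ],
)

```text
clock: 14.57
ee_pos: [0.4919, 0.0628, 0.2313]
tool_rot: [-180.0, 0.0, 27.6]
ft_force: [0.3, -0.1, -0.6]
gripper_width: 0.0404
gripper_force: 61.4
```

Run:
```python
from h import *
p,o,im=shot("T");go(.4911,.0619,.2007,27.6);chk(p,im);p,o,im=shot("T");go(.4911,.0619,.2007,27.6)
cv2.imwrite("pics/Tc.png",cv2.resize(im[120:420,180:460],(560,600)))
```

```text
tool travel mm -1.5 0.2 31.4 spin 0.01 | now [0.4923 0.0627 0.2321] [ 1.7998e+02 -5.0000e-02  2.7610e+01] t 14.6167
centre [0.4909 0.0619 0.01  ] yaw 27.59 span 0.0806
tool travel mm -1.6 -0.1 31.9 spin -0.01 | now [0.4926 0.0626 0.2326] [ 1.7995e+02 -1.0000e-01  2.7590e+01] t 14.6667
```

View pics/Tc.png

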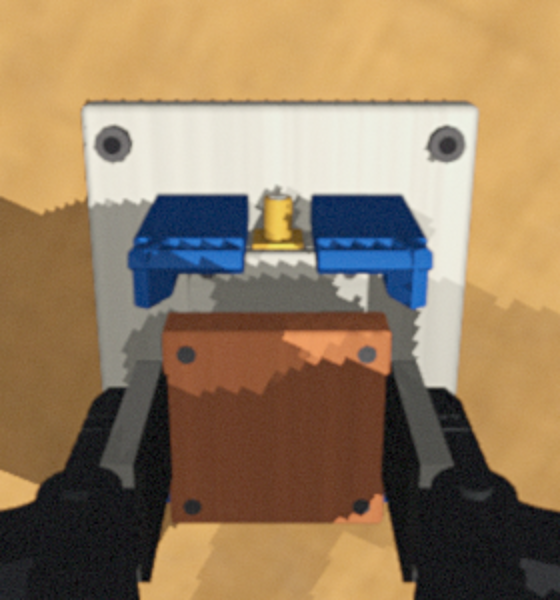

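The spacer is held square over the pocket, with its four dots at crop (186,354), (367,354), (192,507) and (361,506). I'll use those dots to get the offset to the jig.

Run:
```python
from h import *
p,o,im=load("T");z=o["ee_pos"][2]-.1725+.01
q=np.array([onplane(p,(180+x/2,120+y/2),z) for x,y in [(186,354),(367,354),(192,507),(361,506)]])
print(q.mean(0).round(4),[np.linalg.norm(q[i]-q[j]).round(4) for i,j in((0,1),(2,3),(0,2),(1,3))],"yaw",ang(q[1],q[0])-90)
d=C-q.mean(0);print("jig-spacer tool x,y mm",d@ux*1e3,-d@uy*1e3); d=o["ee_pos"]-q.mean(0);print("tcp-spacer",d@ux*1e3,-d@uy*1e3)
```

```text
[0.491  0.0626 0.0696] [np.float64(0.0328), np.float64(0.0329), np.float64(0.033), np.float64(0.0328)] yaw 27.62572859034114
jig-spacer tool x,y mm -0.24278948931065253 0.6814184391801666
tcp-spacer 1.2364747719808795 0.5217074870292021
```

Call:
drive_tool(
  plan=[
    {"travel": [-0.3, 0.5, 4], "spin": 0, "claw": -1},
    {"travel": [0, 0, 5], "spin": 0, "claw": -1},
    {"travel": [0, 0, 5], "spin": 0, "claw": -1},
    {"travel": [0, 0, 5], "spin": 0, "claw": -1},
    {"travel": [0, 0, 5], "spin": 0, "claw": -1},
    {"travel": [0, 0, 3], "spin": 0, "claw": -1},
    {"travel": [0, 0, 0], "spin": 0, "claw": -1},
    {"travel": [0, 0, 0], "spin": 0, "claw": -1},
  ],
)

```text
clock: 15.33
ee_pos: [0.4918, 0.0613, 0.2039]
tool_rot: [-180.0, 0.0, 27.5]
ft_force: [0.1, -0.9, -0.6]
gripper_width: 0.0402
gripper_force: 61.4
```

Call:
drive_tool(
  plan=[
    {"travel": [0, 0, 1.2], "spin": 0, "claw": -1},
    {"travel": [0, 0, 1], "spin": 0, "claw": -1},
    {"travel": [0, 0, 0], "spin": 0, "claw": -1},
    {"travel": [0, 0, 0], "spin": 0, "claw": -1},
  ],
)

```text
clock: 15.67
ee_pos: [0.4919, 0.0614, 0.202]
tool_rot: [-180.0, 0.0, 27.5]
ft_force: [-0.1, -0.0, -0.8]
gripper_width: 0.0401
gripper_force: 61.4
```

Call:
drive_tool(
  plan=[
    {"travel": [0, 0, 0.8], "spin": 0, "claw": -1},
    {"travel": [0, 0, 0], "spin": 0, "claw": -1},
    {"travel": [0, 0, 0.5], "spin": 0, "claw": -1},
    {"travel": [0, 0, 0], "spin": 0, "claw": -1},
    {"travel": [0, 0, 0], "spin": 0, "claw": -1},
  ],
)

```text
clock: 16.08
ee_pos: [0.4919, 0.0614, 0.2007]
tool_rot: [-180.0, 0.0, 27.5]
ft_force: [-0.1, 0.0, -0.6]
gripper_width: 0.0402
gripper_force: 61.4
```

Call:
drive_tool(
  plan=[
    {"travel": [0, 0, 0.5], "spin": 0, "claw": -1},
    {"travel": [0, 0, 0], "spin": 0, "claw": -1},
    {"travel": [0, 0, 0], "spin": 0, "claw": -1},
  ],
)

```text
clock: 16.33
ee_pos: [0.492, 0.0613, 0.2006]
tool_rot: [-180.0, 0.0, 27.5]
ft_force: [-1.7, 0.2, 4.5]
gripper_width: 0.0406
gripper_force: 61.9
```

Call:
drive_tool(
  plan=[
    {"travel": [0, 0, 0], "spin": 0, "claw": 0.4},
    {"travel": [0, 0, 0], "spin": 0, "claw": 0.4},
    {"travel": [0, 0, 0], "spin": 0, "claw": 0.4},
    {"travel": [0, 0, 0], "spin": 0, "claw": 0.4},
    {"travel": [0, 0, -20], "spin": 0, "claw": 0.4},
    {"travel": [0, 0, -30], "spin": 0, "claw": 0.6},
    {"travel": [0, 0, -40], "spin": 0, "claw": 1},
    {"travel": [0, 0, -20], "spin": 0, "claw": 1},
  ],
)

```text
clock: 17.0
ee_pos: [0.4928, 0.0614, 0.3144]
tool_rot: [179.9, -0.3, 27.5]
ft_force: [0.7, -0.4, 1.9]
gripper_width: 0.0853
gripper_force: 0.0
```

Run:
```python
from h import *
p,o,im=shot("U");z=.038
c=copper(im,proj(p,[*C[:2],z]));print(top(p,c,z),o["ee_pos"])
```

```text
((494.77777099609375, 63.2882194519043), (32.58910369873047, 41.2867317199707), 28.923398971557617) [0.49277267 0.06137466 0.31441443]
```

Call:
drive_tool(
  plan=[
    {"travel": [5, 38, -10], "spin": 0, "claw": 1},
    {"travel": [5, 38, -10], "spin": 0, "claw": 1},
    {"travel": [5, 38, -10], "spin": 0, "claw": 1},
    {"travel": [5, 38, 0], "spin": 0, "claw": 1},
    {"travel": [4, 38, 0], "spin": 0, "claw": 1},
    {"travel": [0, 0, 0], "spin": 0, "claw": 1},
    {"travel": [0, 0, 0], "spin": 0, "claw": 1},
  ],
)

```text
clock: 17.63
ee_pos: [0.6016, -0.0978, 0.3393]
tool_rot: [-180.0, 0.0, 27.3]
ft_force: [-0.9, 0.7, 0.3]
gripper_width: 0.0853
gripper_force: 0.0
```

Run:
```python
from h import *
p,o,im=shot("V");print(o["ee_pos"],o["tool_rot"]);u=proj(p,[.63,-.18,.02]).astype(int);print(u)
x0,y0=max(0,u[0]-70),max(0,u[1]-70);c=im[y0:y0+140,x0:x0+140];print(x0,y0,c.shape)
cv2.imwrite("pics/Vc.png",cv2.resize(c,None,fx=4,fy=4,interpolation=cv2.INTER_CUBIC))
```

```text
[ 0.60155501 -0.09781398  0.33932722] [-1.79951321e+02  4.35816825e-02  2.73447010e+01]
[433 234]
363 164 (140, 140, 3)
```

View pics/Vc.png

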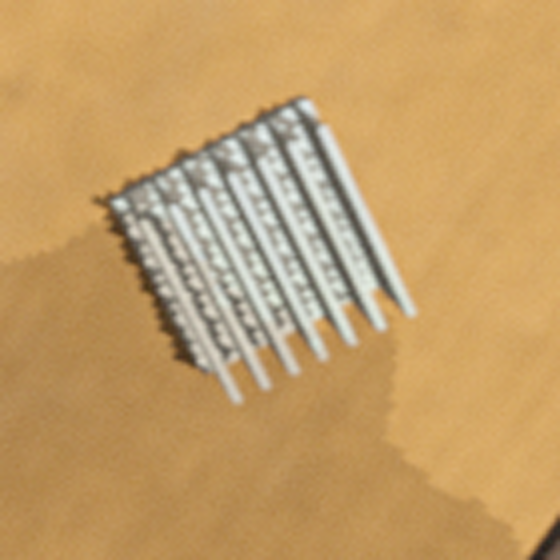

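The heat sink is standing fins up, with fin-top corners at crop (140,215), (322,125), (412,315) and (240,400). The fins run along image direction (95,187).

Run:
```python
from h import *
p,o,im=load("V")
f=lambda L,z:np.array([onplane(p,(363+x/4,164+y/4),z) for x,y in L])
q=f([(138,212),(322,125),(414,316),(238,402)],.023)
print("top",q.mean(0).round(4),[np.linalg.norm(q[i]-q[i-1]).round(4) for i in range(4)],"fin dir",ang(q[3],q[0]),ang(q[2],q[1]))
b=f([(112,203),(308,98),(200,368)],.0)
print("base bottom",((b[1]+b[2])/2).round(4),np.linalg.norm(b[0]-b[1]),np.linalg.norm(b[0]-b[2]),ang(b[2],b[0]))
go(*q.mean(0)[:2])
```

```text
top [ 0.6327 -0.1766  0.023 ] [np.float64(0.0435), np.float64(0.0361), np.float64(0.0422), np.float64(0.0361)] fin dir 57.08709169691766 57.17099524185647
base bottom [ 0.6322 -0.1782  0.    ] 0.042473518415505736 0.04046986486837662 57.19692277671412
tool travel mm -8.7 85.6 None spin None | now [ 0.601  -0.0967  0.3392] [-1.7993e+02  6.0000e-02  2.7430e+01] t 17.6833
```

Call:
drive_tool(
  plan=[
    {"travel": [-2, 40, 0], "spin": 0, "claw": 1},
    {"travel": [-7, 45, 0], "spin": 0, "claw": 1},
    {"travel": [0, 0, 0], "spin": 7, "claw": 1},
    {"travel": [0, 0, 0], "spin": 7, "claw": 1},
    {"travel": [0, 0, 0], "spin": 7, "claw": 1},
    {"travel": [0, 0, 0], "spin": 7, "claw": 1},
    {"travel": [0, 0, 0], "spin": 7, "claw": 1},
    {"travel": [0, 0, 0], "spin": 7, "claw": 1},
  ],
)

```text
clock: 18.35
ee_pos: [0.6304, -0.1704, 0.3399]
tool_rot: [-180.0, 0.0, -14.8]
ft_force: [-0.2, -0.7, -0.2]
gripper_width: 0.0854
gripper_force: 0.0
```

Call:
drive_tool(
  plan=[
    {"travel": [0, 0, 20], "spin": 7, "claw": 1},
    {"travel": [0, 0, 20], "spin": 7, "claw": 1},
    {"travel": [0, 0, 20], "spin": 4.4, "claw": 0.5},
    {"travel": [0, 0, 20], "spin": 0, "claw": 0.5},
    {"travel": [0, 0, 0], "spin": 0, "claw": 0.5},
    {"travel": [0, 0, 0], "spin": 0, "claw": 0.5},
  ],
)

```text
clock: 18.85
ee_pos: [0.6301, -0.1706, 0.2587]
tool_rot: [180.0, 0.2, -32.8]
ft_force: [0.3, 0.7, 0.0]
gripper_width: 0.0643
gripper_force: 0.0
```

Run:
```python
from h import *
p,o,im=shot("W");go(.6325,-.1773,.172,-33);print(o["joint_pos"].round(0))
u=proj(p,[.6325,-.1773,.02]).astype(int);x0,y0=u-90;print(x0,y0)
cv2.imwrite("pics/Wc.png",cv2.resize(im[y0:y0+180,x0:x0+180],None,fx=3,fy=3,interpolation=cv2.INTER_CUBIC))
```

```text
tool travel mm 4.8 4.4 88.6 spin 0.18 | now [ 0.6308 -0.171   0.2606] [-1.800e+02  2.000e-02 -3.282e+01] t 18.9
[-20.  15. 101.   0.  65. 103.]
235 156
```

View pics/Wc.png

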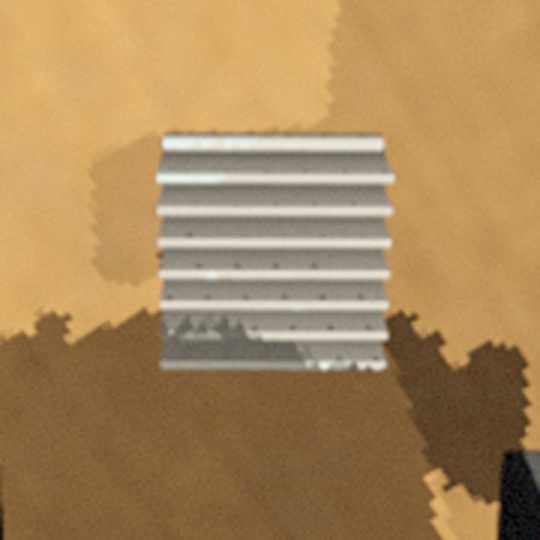

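The fins lie horizontal in this view, so they are square to the grip. The fin-top corners are at crop (157,178), (394,178), (386,365) and (160,365). No more pictures from here: I've counted 11 views, one over the limit of 10, so I go on by numbers only.

Run:
```python
from h import *
pv,_,_=load("V");p,o,im=load("W")
V=[(363+x/4,164+y/4) for x,y in[(138,212),(322,125),(414,316),(238,402)]]
W=[(235+x/3,156+y/3) for x,y in[(157,178),(394,178),(386,365),(160,365)]]
q=np.array([onplane(p,w,.023) for w in W]);print(q.mean(0).round(4),[np.linalg.norm(q[i]-q[i-1]).round(4) for i in range(4)],"edge",ang(q[0],q[1]))
print(tri([(pv,np.mean(V,0)),(p,np.mean(W,0))]))
go(*q.mean(0)[:2],.172,ang(q[0],q[1])+90-360)
```

```text
[ 0.6328 -0.1779  0.023 ] [np.float64(0.0359), np.float64(0.0416), np.float64(0.0359), np.float64(0.0419)] edge -122.79093131231201
(array([ 0.63246559, -0.17758986,  0.02015413]), [np.float64(0.00017610058904385007), np.float64(0.00017610058904396058)])
tool travel mm 5.4 4.7 88.6 spin 359.97 | now [ 0.6308 -0.171   0.2606] [-1.800e+02  2.000e-02 -3.282e+01] t 18.9
```

Call:
drive_tool(
  plan=[
    {"travel": [5.2, 4.6, 15], "spin": 0, "claw": 0.5},
    {"travel": [0, 0, 20], "spin": 0, "claw": 0.5},
    {"travel": [0, 0, 0], "spin": 0, "claw": 0.5},
    {"travel": [0, 0, 0], "spin": 0, "claw": 0.5},
  ],
)

```text
clock: 19.23
ee_pos: [0.6325, -0.1788, 0.2244]
tool_rot: [180.0, 0.1, -32.9]
ft_force: [0.1, 0.4, 0.3]
gripper_width: 0.0637
gripper_force: 0.0
```

Run:
```python
from h import *
p,o,im=shot("X");go(.6327,-.1777,.172,-32.8)
```

```text
tool travel mm -0.9 -0.9 53.6 spin -0.1 | now [ 0.633  -0.1789  0.2256] [-1.80e+02 -2.00e-02 -3.29e+01] t 19.2833
```

Call:
drive_tool(
  plan=[
    {"travel": [-0.7, -0.7, 18], "spin": 0, "claw": 0.5},
    {"travel": [0, 0, 18], "spin": 0, "claw": 0.5},
    {"travel": [0, 0, 16.5], "spin": 0, "claw": 0.5},
    {"travel": [0, 0, 0], "spin": 0, "claw": 0.3},
    {"travel": [0, 0, 0], "spin": 0, "claw": -1},
    {"travel": [0, 0, 0], "spin": 0, "claw": -1},
    {"travel": [0, 0, 0], "spin": 0, "claw": -1},
    {"travel": [0, 0, 0], "spin": 0, "claw": -1},
  ],
)

```text
clock: 19.95
ee_pos: [0.6333, -0.178, 0.1744]
tool_rot: [-180.0, -0.1, -32.9]
ft_force: [-0.3, -0.4, -0.4]
gripper_width: 0.0402
gripper_force: 60.9
```

Call:
drive_tool(
  plan=[
    {"travel": [0, 0, 0], "spin": 0, "claw": -1},
    {"travel": [0, 0, 0], "spin": 0, "claw": -1},
    {"travel": [0, 0, -15], "spin": 0, "claw": -1},
    {"travel": [0, 0, -30], "spin": 0, "claw": -1},
    {"travel": [0, 0, -40], "spin": 0, "claw": -1},
    {"travel": [0, 0, -40], "spin": 0, "claw": -1},
    {"travel": [0, 0, 0], "spin": 0, "claw": -1},
    {"travel": [0, 0, 0], "spin": 0, "claw": -1},
  ],
)

```text
clock: 20.62
ee_pos: [0.6338, -0.1781, 0.3035]
tool_rot: [-179.9, -0.5, -32.9]
ft_force: [-1.3, -0.4, -1.6]
gripper_width: 0.0406
gripper_force: 61.1
```

Call:
drive_tool(
  plan=[
    {"travel": [0, 0, 0], "spin": -6.8, "claw": -1},
    {"travel": [0, 0, 0], "spin": -6.8, "claw": -1},
    {"travel": [0, 0, 0], "spin": -6.8, "claw": -1},
    {"travel": [0, 0, 0], "spin": -6.8, "claw": -1},
    {"travel": [0, 0, 0], "spin": -6.8, "claw": -1},
    {"travel": [0, 0, 0], "spin": -6.8, "claw": -1},
    {"travel": [0, 0, 0], "spin": -6.8, "claw": -1},
    {"travel": [0, 0, 0], "spin": -6.8, "claw": -1},
  ],
)

```text
clock: 21.28
ee_pos: [0.6319, -0.1775, 0.2959]
tool_rot: [-179.9, 0.2, 21.8]
ft_force: [1.3, 0.8, -1.5]
gripper_width: 0.0403
gripper_force: 61.1
```

Call:
drive_tool(
  plan=[
    {"travel": [0, 0, 0], "spin": -6.1, "claw": -1},
    {"travel": [0, 0, 0], "spin": 0, "claw": -1},
    {"travel": [0, 0, 0], "spin": 0, "claw": -1},
  ],
)

```text
clock: 21.53
ee_pos: [0.6321, -0.1775, 0.2963]
tool_rot: [-179.9, 0.1, 27.4]
ft_force: [-0.5, -0.2, -1.1]
gripper_width: 0.0405
gripper_force: 61.1
```

Run:
```python
from h import *
p,o,im=shot("Y");go(.4911,.0619,.29,27.6);print(o["gripper_width"],o["gripper_force"])
```

```text
tool travel mm -14.8 -277.6 6.6 spin -0.15 | now [ 0.6322 -0.1776  0.2966] [-1.7991e+02  8.0000e-02  2.7450e+01] t 21.5833
0.04051286111925848 61.05097912251949
```

Call:
drive_tool(
  plan=[
    {"travel": [-2, -35, 0], "spin": 0, "claw": -1},
    {"travel": [-2, -35, 0], "spin": 0, "claw": -1},
    {"travel": [-2, -35, 0], "spin": 0, "claw": -1},
    {"travel": [-2, -35, 0], "spin": 0, "claw": -1},
    {"travel": [-2, -35, 0], "spin": 0, "claw": -1},
    {"travel": [-2, -35, 0], "spin": 0, "claw": -1},
    {"travel": [-2, -35, 0], "spin": 0, "claw": -1},
    {"travel": [-1, -32, 0], "spin": -0.1, "claw": -1},
  ],
)

```text
clock: 22.25
ee_pos: [0.4895, 0.0622, 0.2974]
tool_rot: [-180.0, 0.0, 27.6]
ft_force: [0.8, 0.6, -1.0]
gripper_width: 0.0402
gripper_force: 61.2
```

Call:
drive_tool(
  plan=[
    {"travel": [0, 0, 20], "spin": 0, "claw": -1},
    {"travel": [0, 0, 0], "spin": 0, "claw": -1},
    {"travel": [0, 0, 0], "spin": 0, "claw": -1},
  ],
)

```text
clock: 22.5
ee_pos: [0.4903, 0.061, 0.2767]
tool_rot: [-179.9, 0.2, 27.7]
ft_force: [0.1, 0.3, -0.6]
gripper_width: 0.0404
gripper_force: 61.2
```

Run:
```python
from h import *
p,o,im=shot("Z");go(.4911,.0619,.24,27.6);chk(p,im)
```

```text
tool travel mm 0.7 -1.1 37.6 spin 0.03 | now [0.491  0.0606 0.2776] [-1.7999e+02  5.0000e-02  2.7630e+01] t 22.55
centre [0.491  0.0618 0.01  ] yaw 27.57 span 0.0808
```

Call:
drive_tool(
  plan=[
    {"travel": [1.2, -1.0, 12], "spin": 0, "claw": -1},
    {"travel": [0, 0, 12], "spin": 0, "claw": -1},
    {"travel": [0, 0, 12], "spin": 0, "claw": -1},
    {"travel": [0, 0, 0], "spin": 0, "claw": -1},
    {"travel": [0, 0, 0], "spin": 0, "claw": -1},
  ],
)

```text
clock: 22.97
ee_pos: [0.4911, 0.0619, 0.2399]
tool_rot: [-179.9, 0.2, 27.7]
ft_force: [-0.5, 1.3, -0.4]
gripper_width: 0.0406
gripper_force: 61.2
```

Run:
```python
from h import *
p,o,im=shot("a1");e=o["ee_pos"];go(.4911,.0619,.212,27.6);chk(p,im)
d=e-C;print("tcp from jig along tool x,y mm",d@ux*1e3,-d@uy*1e3)
# front fin-top edge of the held sink: grey profile down a strip of columns, read on its top plane
zt=e[2]-.174+.023
for s in(-.012,-.006,.006,.012):
    pr=[(k,int(im[tuple(np.round(proj(p,np.r_[(e+k/1e3*ux+s*uy)[:2],zt])).astype(int)[::-1])].mean())) for k in range(12,24)]
    print(s,pr)
```

```text
tool travel mm -0.4 -0.1 28.9 spin 0.07 | now [0.4915 0.062  0.2409] [-1.7996e+02  9.0000e-02  2.7670e+01] t 23.0167
centre [0.4909 0.0619 0.01  ] yaw 27.58 span 0.0806
tcp from jig along tool x,y mm -0.009023315054691313 -0.051384325291957654
-0.012 [(12, 112), (13, 106), (14, 102), (15, 104), (16, 106), (17, 113), (18, 229), (19, 117), (20, 103), (21, 122), (22, 124), (23, 119)]
-0.006 [(12, 111), (13, 106), (14, 102), (15, 103), (16, 105), (17, 100), (18, 182), (19, 134), (20, 140), (21, 137), (22, 117), (23, 119)]
0.006 [(12, 153), (13, 115), (14, 108), (15, 112), (16, 110), (17, 129), (18, 162), (19, 120), (20, 116), (21, 110), (22, 112), (23, 106)]
0.012 [(12, 158), (13, 120), (14, 117), (15, 116), (16, 109), (17, 131), (18, 161), (19, 113), (20, 113), (21, 114), (22, 113), (23, 108)]
```

Call:
drive_tool(
  plan=[
    {"travel": [0, 0, 4], "spin": 0.1, "claw": -1},
    {"travel": [0, 0, 5], "spin": 0, "claw": -1},
    {"travel": [0, 0, 4], "spin": 0, "claw": -1},
    {"travel": [0, 0, 4], "spin": 0, "claw": -1},
    {"travel": [0, 0, 4], "spin": 0, "claw": -1},
    {"travel": [0, 0, 3], "spin": 0, "claw": -1},
    {"travel": [0, 0, 0], "spin": 0, "claw": -1},
    {"travel": [0, 0, 0], "spin": 0, "claw": -1},
  ],
)

```text
clock: 23.68
ee_pos: [0.4915, 0.0623, 0.2175]
tool_rot: [-180.0, 0.0, 27.6]
ft_force: [-0.1, -0.3, -1.2]
gripper_width: 0.0404
gripper_force: 61.2
```

Call:
drive_tool(
  plan=[
    {"travel": [0, 0, 1], "spin": 0, "claw": -1},
    {"travel": [0, 0, 1], "spin": 0, "claw": -1},
    {"travel": [0, 0, 0], "spin": 0, "claw": -1},
    {"travel": [0, 0, 0], "spin": 0, "claw": -1},
  ],
)

```text
clock: 24.02
ee_pos: [0.4916, 0.0623, 0.2158]
tool_rot: [180.0, -0.0, 27.6]
ft_force: [0.4, -0.3, -0.9]
gripper_width: 0.0405
gripper_force: 61.2
```

Call:
drive_tool(
  plan=[
    {"travel": [0, 0, 1], "spin": 0, "claw": -1},
    {"travel": [0, 0, 1], "spin": 0, "claw": -1},
    {"travel": [0, 0, 0.5], "spin": 0, "claw": -1},
    {"travel": [0, 0, 0], "spin": 0, "claw": -1},
    {"travel": [0, 0, 0], "spin": 0, "claw": -1},
  ],
)

```text
clock: 24.43
ee_pos: [0.4915, 0.0623, 0.2131]
tool_rot: [-180.0, 0.0, 27.6]
ft_force: [0.3, -0.2, -0.7]
gripper_width: 0.0406
gripper_force: 61.2
```

Call:
drive_tool(
  plan=[
    {"travel": [0, 0, 0.6], "spin": 0, "claw": -1},
    {"travel": [0, 0, 0], "spin": 0, "claw": -1},
    {"travel": [0, 0, 0], "spin": 0, "claw": -1},
  ],
)

```text
clock: 24.68
ee_pos: [0.4916, 0.0623, 0.2126]
tool_rot: [-180.0, 0.0, 27.6]
ft_force: [-0.1, 0.3, -1.0]
gripper_width: 0.0402
gripper_force: 61.2
```

Call:
drive_tool(
  plan=[
    {"travel": [0, 0, 0.6], "spin": 0, "claw": -1},
    {"travel": [0, 0, 0], "spin": 0, "claw": -1},
    {"travel": [0, 0, 0], "spin": 0, "claw": -1},
  ],
)

```text
clock: 24.93
ee_pos: [0.4916, 0.0623, 0.212]
tool_rot: [-180.0, 0.0, 27.6]
ft_force: [0.2, 0.4, -0.7]
gripper_width: 0.0403
gripper_force: 61.2
```

Call:
drive_tool(
  plan=[
    {"travel": [0, 0, 0.5], "spin": 0, "claw": -1},
    {"travel": [0, 0, 0], "spin": 0, "claw": -1},
    {"travel": [0, 0, 0], "spin": 0, "claw": -1},
  ],
)

```text
clock: 25.18
ee_pos: [0.4917, 0.0623, 0.2119]
tool_rot: [-180.0, 0.0, 27.6]
ft_force: [-2.3, 0.4, 2.8]
gripper_width: 0.0409
gripper_force: 61.6
```

Contact at 0.212, as expected. Release and rise.

Call:
drive_tool(
  plan=[
    {"travel": [0, 0, 0.3], "spin": 0, "claw": -1},
    {"travel": [0, 0, 0], "spin": 0, "claw": 0.4},
    {"travel": [0, 0, 0], "spin": 0, "claw": 0.4},
    {"travel": [0, 0, 0], "spin": 0, "claw": 0.4},
    {"travel": [0, 0, 0], "spin": 0, "claw": 0.4},
    {"travel": [0, 0, -20], "spin": 0, "claw": 0.4},
    {"travel": [0, 0, -30], "spin": 0, "claw": 0.5},
    {"travel": [0, 0, -40], "spin": 0, "claw": 1},
  ],
)

```text
clock: 25.85
ee_pos: [0.4902, 0.0622, 0.2988]
tool_rot: [-179.8, 0.4, 27.6]
ft_force: [0.9, 0.0, -0.6]
gripper_width: 0.0746
gripper_force: 0.0
```

Call:
drive_tool(
  plan=[
    {"travel": [0, 0, -20], "spin": 0, "claw": 1},
    {"travel": [0, 0, 0], "spin": 0, "claw": 1},
    {"travel": [0, 0, 0], "spin": 0, "claw": 1},
  ],
)

```text
clock: 26.1
ee_pos: [0.492, 0.0623, 0.3229]
tool_rot: [179.9, -0.2, 27.6]
ft_force: [-0.0, -0.2, -0.9]
gripper_width: 0.0851
gripper_force: 0.0
```

Run:
```python
from h import *
p,o,im=shot("b1");e=o["ee_pos"];print(e,o["gripper_width"],o["ft_force"].round(1))
g=im.mean(2)
zt=.061 # fin tops expected: bright lines +-18 mm
for s in(-.012,0,.012):
    print(s,[(k,int(g[tuple(np.round(proj(p,np.r_[(C+k/1e3*ux+s*uy)[:2],zt])).astype(int)[::-1])])) for k in range(-24,25,1)])
```

```text
[0.49202344 0.06228017 0.32287858] 0.0850977190616429 [-0.  -0.2 -0.9]
-0.012 [(-24, 87), (-23, 91), (-22, 70), (-21, 72), (-20, 75), (-19, 65), (-18, 91), (-17, 106), (-16, 94), (-15, 95), (-14, 94), (-13, 92), (-12, 97), (-11, 109), (-10, 97), (-9, 93), (-8, 100), (-7, 102), (-6, 148), (-5, 195), (-4, 128), (-3, 111), (-2, 101), (-1, 97), (0, 127), (1, 144), (2, 107), (3, 107), (4, 98), (5, 97), (6, 185), (7, 220), (8, 157), (9, 128), (10, 124), (11, 100), (12, 150), (13, 227), (14, 136), (15, 129), (16, 117), (17, 104), (18, 185), (19, 216), (20, 161), (21, 126), (22, 110), (23, 99), (24, 212)]
0 [(-24, 193), (-23, 193), (-22, 194), (-21, 191), (-20, 194), (-19, 195), (-18, 168), (-17, 130), (-16, 101), (-15, 100), (-14, 93), (-13, 92), (-12, 95), (-11, 106), (-10, 98), (-9, 93), (-8, 101), (-7, 96), (-6, 131), (-5, 148), (-4, 111), (-3, 107), (-2, 103), (-1, 94), (0, 130), (1, 149), (2, 108), (3, 104), (4, 97), (5, 101), (6, 118), (7, 145), (8, 114), (9, 107), (10, 96), (11, 102), (12, 158), (13, 223), (14, 117), (15, 122), (16, 117), (17, 101), (18, 184), (19, 216), (20, 154), (21, 126), (22, 109), (23, 104), (24, 213)]
0.012 [(-24, 65), (-23, 39), (-22, 45), (-21, 54), (-20, 52), (-19, 58), (-18, 81), (-17, 109), (-16, 94), (-15, 98), (-14, 97), (-13, 93), (-12, 96), (-11, 103), (-10, 107), (-9, 104), (-8, 105), (-7, 98), (-6, 130), (-5, 149), (-4, 101), (-3, 104), (-2, 104), (-1, 96), (0, 128), (1, 154), (2, 107), (3, 112), (4, 115), (5, 106), (6, 123), (7, 148), (8, 111), (9, 101), (10, 106), (11, 105), (12, 160), (13, 221), (14, 133), (15, 124), (16, 103), (17, 100), (18, 184), (19, 214), (20, 157), (21, 126), (22, 107), (23, 100), (24, 211)]
```

The fin lines lie at -17 to +19 mm in even 6 mm steps, parallel to the jig and at the expected height. The sink is seated level, so I'm handing in.

```bash
python3 -c "
from plant import finish_job
print(finish_job())"
```

```text
the job is handed in; nothing more can be done
None
```

The module, spacer and heat sink are stacked in the jig in that order and the job was handed in at about 26 s; the sink's final seating was checked by numbers only, I didn't check the tape, jar and screwdriver afterwards, and I viewed 11 pictures, one over the limit of 10.

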